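# Find the unlatched service hatch and push it open

### The job

Five identical hatch covers lie in a row in the top of the grey service trunk on the bench; four are latched from below and one is not, though all look alike. Press the covers lightly near the edge facing the robot, one after another, until you find the one that rocks, then push that one down until it stands at least 40 degrees open, and leave it so. Do not force the latched ones, and pick up, shift or tip over none of the labware standing about.

Things in the scene. Friction and masses are not known exactly. Their poses are not given: they have to be found in the camera images.
- trunk: Low painted-grey steel service trunk, fixed on the bench, 190 mm (its x) by 560 (its y) by 95 high. Origin: centre of its underside; x points away from the robot, z up. Five identical plain aluminium hatch covers, 100 x 80 x 6 mm, lie flush in its top in a row along y, 106 mm apart (hatch1 at +y, hatch5 at -y), before a 70 mm deep rear ledge. The open bay is 80 mm deep.
- hatch1 (a joint): Tilt of cover 1 in rad: 0 closed and flush, growing as its near edge is pushed down; stop at 0.95 (54 degrees). If latched, it gives at most some 4 mm on its soft seat; the one unlatched cover follows a push of about 2 to 3 N at its spot and stays where it is left (hinge friction). Which cover is unlatched changes from run to run and does not show.
- hatch1_spot (a point): Where to press cover 1: on its top face, middle of its width, 50 mm in front of the hinge line (25 mm from the near edge). Moves with the cover; when closed its axes are those of the trunk.
- hatch1_hinge (a point): Fixed point of the trunk over the hinge line of cover 1, middle of its width, level with the trunk's top; the hinge axis is 3 mm lower, along the trunk's y, 25 mm from the cover's far edge and 75 mm from its near edge: the near part dips and the far 25 mm rises.
- hatch2 (a joint): Tilt of cover 2 in rad: 0 closed and flush, growing as its near edge is pushed down; stop at 0.95 (54 degrees). If latched, it gives at most some 4 mm on its soft seat; the one unlatched cover follows a push of about 2 to 3 N at its spot and stays where it is left (hinge friction). Which cover is unlatched changes from run to run and does not show.
- hatch2_spot (a point): Where to press cover 2: on its top face, middle of its width, 50 mm in front of the hinge line (25 mm from the near edge). Moves with the cover; when closed its axes are those of the trunk.
- hatch2_hinge (a point): Fixed point of the trunk over the hinge line of cover 2, middle of its width, level with the trunk's top; the hinge axis is 3 mm lower, along the trunk's y, 25 mm from the cover's far edge and 75 mm from its near edge: the near part dips and the far 25 mm rises.
- hatch3 (a joint): Tilt of cover 3 in rad: 0 closed and flush, growing as its near edge is pushed down; stop at 0.95 (54 degrees). If latched, it gives at most some 4 mm on its soft seat; the one unlatched cover follows a push of about 2 to 3 N at its spot and stays where it is left (hinge friction). Which cover is unlatched changes from run to run and does not show.
- hatch3_spot (a point): Where to press cover 3: on its top face, middle of its width, 50 mm in front of the hinge line (25 mm from the near edge). Moves with the cover; when closed its axes are those of the trunk.
- hatch3_hinge (a point): Fixed point of the trunk over the hinge line of cover 3, middle of its width, level with the trunk's top; the hinge axis is 3 mm lower, along the trunk's y, 25 mm from the cover's far edge and 75 mm from its near edge: the near part dips and the far 25 mm rises.
- hatch4 (a joint): Tilt of cover 4 in rad: 0 closed and flush, growing as its near edge is pushed down; stop at 0.95 (54 degrees). If latched, it gives at most some 4 mm on its soft seat; the one unlatched cover follows a push of about 2 to 3 N at its spot and stays where it is left (hinge friction). Which cover is unlatched changes from run to run and does not show.
- hatch4_spot (a point): Where to press cover 4: on its top face, middle of its width, 50 mm in front of the hinge line (25 mm from the near edge). Moves with the cover; when closed its axes are those of the trunk.
- hatch4_hinge (a point): Fixed point of the trunk over the hinge line of cover 4, middle of its width, level with the trunk's top; the hinge axis is 3 mm lower, along the trunk's y, 25 mm from the cover's far edge and 75 mm from its near edge: the near part dips and the far 25 mm rises.
- hatch5 (a joint): Tilt of cover 5 in rad: 0 closed and flush, growing as its near edge is pushed down; stop at 0.95 (54 degrees). If latched, it gives at most some 4 mm on its soft seat; the one unlatched cover follows a push of about 2 to 3 N at its spot and stays where it is left (hinge friction). Which cover is unlatched changes from run to run and does not show.
- hatch5_spot (a point): Where to press cover 5: on its top face, middle of its width, 50 mm in front of the hinge line (25 mm from the near edge). Moves with the cover; when closed its axes are those of the trunk.
- hatch5_hinge (a point): Fixed point of the trunk over the hinge line of cover 5, middle of its width, level with the trunk's top; the hinge axis is 3 mm lower, along the trunk's y, 25 mm from the cover's far edge and 75 mm from its near edge: the near part dips and the far 25 mm rises.
- vial1: Bystander, to be left alone: small amber vial, 22 mm across, 42 high, standing on the trunk's rear ledge. Origin: centre of its underside.
- vial2: Bystander, to be left alone: small amber vial, 22 mm across, 42 high, standing on the trunk's rear ledge. Origin: centre of its underside.
- weight: Bystander, to be left alone: brass balance weight, 28 mm across, 38 high, standing on the trunk's rear ledge. Origin: centre of its underside.
- beaker: Bystander, to be left alone: glass beaker, 66 mm across, 85 high, on the bench past the trunk's left end. Origin: centre of its underside.
- bottle: Bystander, to be left alone: amber bottle, 66 mm across, 130 high, on the bench past the trunk's right end. Origin: centre of its underside.
- driver: Bystander, to be left alone: screwdriver lying on the bench between the robot and the trunk, black handle. Origin: centre of its underside, about mid length.
- jar: Bystander, to be left alone: white jar, 56 mm across, 60 high, on the bench between the robot and the trunk. Origin: centre of its underside.

How it is judged:
By the outcome, as a careful person would: the job done as asked, in the order asked, and still so for the second after the job is handed in, with the robot touching nothing.
It also fails if it takes over 45 s, if anything falls off the work surface, if the arm or the gripper's body presses on something with over 40 N, if the wrist force passes 120 N, or if a joint passes its speed limit or range.

### The arm

A 6-joint arm with a two-finger parallel gripper is mounted at the origin on the work surface. World frame = base frame: x ahead of the robot, y to its left, z up, the work surface at z = 0. Lengths are in mm, angles in rad, forces in N, time in s.
With the tool pointing down it reaches from about 400 to 925 mm from the base axis. Payload 12.5 kg.
Tool frame: the origin (TCP) lies midway between the tips of the shut fingers; the grasp point (between the pads) lies 19 mm behind it; z points along the fingers, y is the direction in which the jaws open and shut (so a half turn about z gives the same grasp; the last joint's range is limited). The gripper opens to 95 mm and grips with 3 to 60 N. Pads are 20 mm wide; open, the fingers measure 119 mm over their backs; the gripper's body (75 mm by 180 mm) begins 59 mm behind the grasp point.
Start: joints at [-1.419, 0.491, 1.559, -0, 1.092, -0.106], TCP at [159.369, -604.36, 189.061] pointing down, gripper open.
Joint ranges: [-3.1, 3.1], [-0.84, 2.19], [0.05, 2.79], [-1.13, 4.28], [0.06, 2.93], [-2.69, 2.69]. Speed limits (rad/s): [2.22, 2.22, 2.79, 3.14, 3.14, 3.14].

### API

Orientations are given as [roll, pitch, yaw] about the fixed x, y, z axes, in that order (R = Rz(yaw) Ry(pitch) Rx(roll)).
In Python, from cell import * gives the robot as it stands. The module is installed in compiled form; this text tells all that it offers.
- The arm moves only by the tool carry_out, never from a script. Its argument "moves" is a list of rows, each an object of numbers: "dx", "dy", "dz": the shift along the tool's x, y, z in m; "twist": the turn about the tool's z in degrees. A call has 1 to 5 rows; each row is the pose to reach, as a shift and turn from the pose commanded when the call began, along the tool's axes at that moment; what a row does not reach only later rows make up. A row lasts 1/10 s, in which the tool goes at most 50 mm and 8.59 degrees, less where a joint would pass 70% of its speed; a pose out of reach is approached as far as the arm can. A call with a gripper value outside its range is refused whole. "grip" is the finger opening in m, from 0 to 0.0951, set as the call begins (left out, the last holds). The fingers move at their own pace and stop on an object; the grip force is fixed at half the most. Time passes only in rows, so rows that repeat a pose let the fingers close. It gives the time, the measured TCP pose, the force and the opening at its end, in the units of the state.
- state(): the state, without advancing time (a new reading comes with each control period).
- read_camera(name): name is "side" or "top" or "wrist"; returns (picture, depth): 420x560x3 uint8, red, green, blue; 420x560 float32, mm along the optical axis (not along the pixel's ray), 0 where there is no reading.
- camera_info(name): a dict with "mtx" (3x3 intrinsics, pixels), "R" (3x3) and "t" (3): a world point X has camera coordinates R X + t. Camera axes: x right, y down, z forward; pixel columns grow to the right and rows downward; lengths in mm; the calibration is good to about 2 mm. A picture is of the moment at which its call begins: read the wrist's pose just before it. camera_info takes no time and is no camera call; for the wrist camera it gives the pose at the moment of the call.
- job_done(): hands the job in, once; it reports no verdict.
The state is a dict: "t": time; "joints": joint angles; "qvel": joint speeds; "tau": joint torques, N m; "eef_pos": TCP position; "tcp_rot": TCP orientation; "ft_force": force on the tool from outside, world axes, zero at the start; "moment": the same for the moment, N m; "opening": opening from 0.0 (shut) to 1.0 (fully open).
Only numpy, scipy, OpenCV 4.12 (cv2) and the standard library are available. Lean on these libraries where they do the work, as an engineer would, in place of code of your own. Each camera call takes 0.05 s, during which the arm holds its last target. There are 200 camera calls.

## Working session

There is one attempt and no reset: what is moved stays moved. The work goes in short steps, Python scripts to look and compute and a tool call to move; the robot and the scene stay as the last step left them, time stands still between calls to the robot, and variables do not carry over. Pictures are saved under pics/ and viewed, about 8 in all and at most 12, crops included, and the job is handed in when it is done.

Besides the shell and the picture viewer there is one more tool, called after "Call:" in YAML: its name, and indented under it one key for each argument. carry_out: Moves the arm, as the interface text tells. Its arguments: {"type":"object","properties":{"moves":{"type":"array","items":{"type":"object","properties":{"dx":{"type":"number"},"dy":{"type":"number"},"dz":{"type":"number"},"twist":{"type":"number"}}}},"grip":{"type":"number"}},"required":["moves"]}

```bash
mkdir -p pics
python3 - <<'E'
from cell import *
import cv2,numpy as np
s=state();print(s)
for n in("top","side"):
    p,d=read_camera(n);np.savez(n,p=p,d=d,**camera_info(n))
    cv2.imwrite(f"pics/{n}1.png",p[:,:,::-1]);print(n,camera_info(n))
E
```

```text
{'t': 0.0, 'joints': array([-1.41857497e+00,  4.91563657e-01,  1.55947128e+00,  1.94459976e-05,
        1.09168445e+00, -1.05610257e-01]), 'qvel': array([ 0.00047846, -0.0007639 ,  0.00194382, -0.00057949, -0.00151424,
       -0.00108921]), 'tau': array([-3.65790336e-03, -6.12653446e+01, -2.58188331e+01,  6.92856289e-02,
        4.81658068e-02, -7.83785026e-05]), 'eef_pos': array([ 159.34353584, -604.05815684,  188.45169863]), 'tcp_rot': array([-3.14047401e+00, -1.35924476e-04,  2.57822568e-01]), 'ft_force': array([-0.14852656, -0.49834018, -0.23264643]), 'moment': array([ 0.00379492, -0.06564808,  0.0474229 ]), 'opening': 1.0010438793115912}
top {'mtx': array([[510.25214498,   0.        , 282.3901064 ],
       [  0.        , 510.25214498, 202.57459828],
       [  0.        ,   0.        ,   1.        ]]), 'R': array([[-1.02452763e-02, -9.99947458e-01,  3.39396149e-04],
       [-9.96292901e-01,  1.01788391e-02, -8.54215865e-02],
       [ 8.54136436e-02, -1.21330573e-03, -9.96344839e-01]]), 't': array([  18.54467483,  487.379509  , 1622.77638085])}
side {'mtx': array([[444.72322116,   0.        , 283.11313193],
       [  0.        , 444.72322116, 214.03153111],
       [  0.        ,   0.        ,   1.        ]]), 'R': array([[-0.99651474, -0.08338432, -0.0023281 ],
       [-0.0494612 ,  0.61311756, -0.78844178],
       [ 0.06717109, -0.78557871, -0.61510498]]), 't': array([ 469.99868717,   66.30596848, 1180.04816651])}
```

View pics/top1.png

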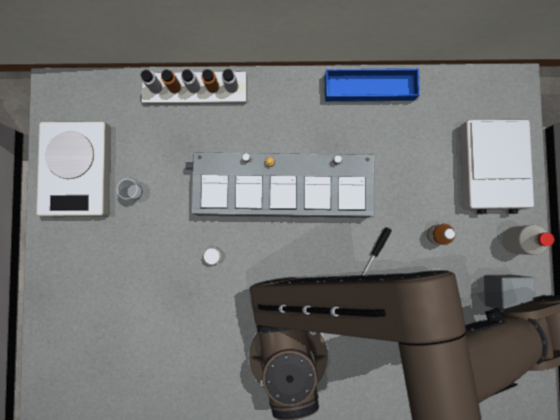

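View pics/side1.png

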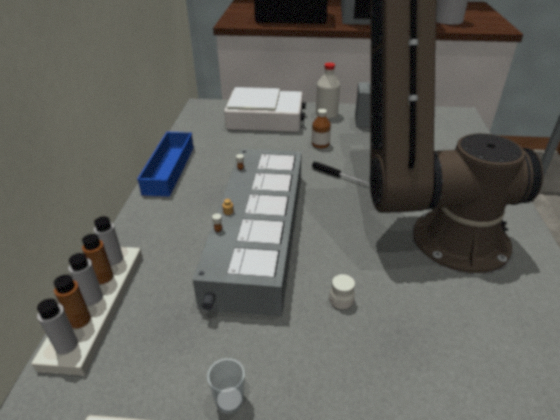

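Top view: the trunk spans cols 193–374 and rows 152–216, with bright covers at about (214,191), (249,192), (283,192), (318,193) and (352,193), hatch1 leftmost. The vials and weight are on the ledge at row ~160. The jar is at (211,257), the driver at (377,250). The side view agrees.

```bash
cat > h.py <<'E'
import cv2,numpy as np
def to_world(c,u,v,z=None,d=None):
    K,R,t=c["mtx"],c["R"],c["t"]
    r=np.linalg.inv(K)@np.array([u,v,1.]); C=-R.T@t; w=R.T@r
    return C+w*((z-C[2])/w[2] if d is None else d)
E
python3 - <<'E'
from h import *
for n in("top","side"):
    c=np.load(n+".npz");p,d=c["p"],c["d"]
    g=p.min(2); 
    m=(g>150).astype(np.uint8)
    N,l,st,ce=cv2.connectedComponentsWithStats(m)
    print(n)
    for i in range(1,N):
        if 250<st[i,4]<2500:
            u,v=ce[i]; P=to_world(c,u,v,z=95); Q=to_world(c,u,v,d=np.median(d[l==i]))
            cn=cv2.boxPoints(cv2.minAreaRect(np.argwhere(l==i)[:,::-1].astype(np.float32)))
            W=np.array([to_world(c,a,b,z=95)[:2] for a,b in cn])
            print(st[i],ce[i].round(1),P.round(1),Q.round(1),W.round(0).tolist())
p=np.load("top.npz")["p"][140:230,180:390,::-1]
cv2.imwrite("pics/crop1.png",cv2.resize(p,None,fx=3.8,fy=3.8,interpolation=cv2.INTER_CUBIC))
E
```

```text
top
[142  71 104  31 868] [208.3  93.9] [825.3 242.2  95. ] [845.1 251.7  30. ] [[885.0, 455.0], [900.0, 127.0], [805.0, 123.0], [791.0, 449.0]]
[201 174  27  33 843] [214.1 190.2] [521.7 223.7  95. ] [521.8 223.8  94.7] [[572.0, 264.0], [572.0, 184.0], [472.0, 184.0], [473.0, 264.0]]
[236 174  26  34 847] [248.4 191.2] [517.5 118.   95. ] [517.6 118.   94.7] [[571.0, 156.0], [570.0, 79.0], [468.0, 80.0], [469.0, 156.0]]
[270 175  26  33 838] [282.7 191.3] [516.1  12.2  95. ] [516.1  12.2  94.6] [[567.0, 51.0], [566.0, -26.0], [467.0, -25.0], [468.0, 52.0]]
[305 175  26  34 836] [317.3 191.7] [513.6 -94.3  95. ] [513.7 -94.4  94.4] [[566.0, -57.0], [565.0, -134.0], [463.0, -132.0], [464.0, -56.0]]
[338 176  27  33 845] [351.6 192.3] [ 510.9 -199.8   95. ] [ 511.  -199.9   94.4] [[562.0, -159.0], [561.0, -239.0], [462.0, -237.0], [463.0, -157.0]]
side
[ 225   87   77   27 1601] [264.7  99.7] [ 593.4 -633.9   95. ] [ 596.2 -655.6   85.5] [[724.0, -527.0], [763.0, -752.0], [463.0, -749.0], [454.0, -526.0]]
[258 154  36  16 503] [275.7 161.8] [ 509.7 -196.    95. ] [ 510.  -198.5   93.4]
[... 359 characters left out ...]
9  46  25 932] [259.8 230.9] [517.  121.5  95. ] [517.2 120.3  94. ] [[566.0, 160.0], [576.0, 76.0], [467.0, 80.0], [464.0, 162.0]]
[ 76 247  63 120 913] [107.7 301.9] [792.8 364.2  95. ] [832.4 308.8  27.4] [[804.0, 505.0], [824.0, 186.0], [784.0, 205.0], [774.0, 515.0]]
[ 228  248   50   29 1180] [252.8 261.9] [519.3 227.6  95. ] [519.5 226.9  94.3] [[568.0, 265.0], [579.0, 183.0], [469.0, 186.0], [466.0, 268.0]]
[332 274  23  17 298] [343.1 281.9] [322.7 271.7  95. ] [319.1 237.2  58.9] [[346.0, 250.0], [299.0, 247.0], [301.0, 292.0], [346.0, 296.0]]
[ 32 338  26  28 428] [ 45.6 354.5] [855.1 491.6  95. ] [899.  450.5  30.1] [[870.0, 511.0], [896.0, 457.0], [847.0, 458.0], [825.0, 511.0]]
```

View pics/crop1.png

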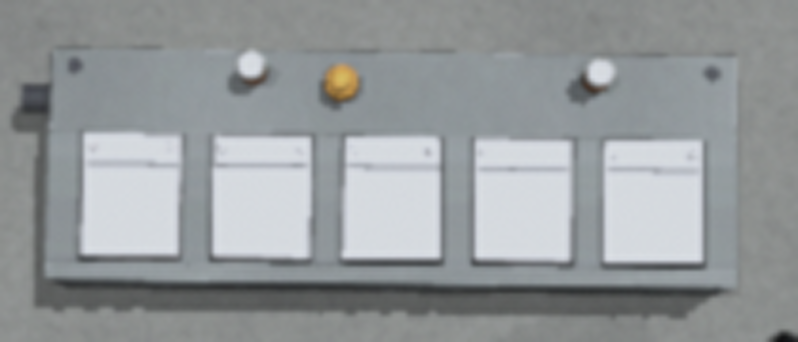

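Covers: hatch3's centre is at about (515.4, 13.3), the trunk yaw about −0.024, the top at z≈95. The crop confirms the hinge lines lie on the far side. Pressing spots: h5 (485,−198), h4 (488,−92), h3 (490,14), h2 (493,120), h1 (495.5,226). I'm going to h5 first, high up and with the fingers shut.

Call:
carry_out:
  grip: 0
  moves:
    - {"dx":0.0386,"dy":-0.0286,"twist":4}
    - {"dx":0.0772,"dy":-0.0572,"twist":8}
    - {"dx":0.1158,"dy":-0.0858,"twist":12}
    - {"dx":0.1544,"dy":-0.1144,"twist":16}
    - {"dx":0.193,"dy":-0.143,"twist":16.1}

```text
schema error: expected keys dx, dy, dz, twist
```

Call:
carry_out:
  grip: 0
  moves:
    - {"dx":0.0386,"dy":-0.0286,"dz":0,"twist":4}
    - {"dx":0.0772,"dy":-0.0572,"dz":0,"twist":8}
    - {"dx":0.1158,"dy":-0.0858,"dz":0,"twist":12}
    - {"dx":0.1544,"dy":-0.1144,"dz":0,"twist":16}
    - {"dx":0.193,"dy":-0.143,"dz":0,"twist":16.1}

```text
t: 0.6
eef_pos: [310.3, -415.2, 188.9]
tcp_rot: [-3.141, 0.0, -0.026]
ft_force: [0.2, -1.0, -0.1]
opening: 0.637
```

Call:
carry_out:
  moves:
    - {"dx":0.029,"dy":-0.038,"dz":0,"twist":0}
    - {"dx":0.058,"dy":-0.076,"dz":0,"twist":0}
    - {"dx":0.087,"dy":-0.114,"dz":0,"twist":0}
    - {"dx":0.116,"dy":-0.152,"dz":0,"twist":0}
    - {"dx":0.145,"dy":-0.19,"dz":0,"twist":0}

```text
t: 1.1
eef_pos: [459.8, -228.5, 189.0]
tcp_rot: [3.142, 0.0, -0.023]
ft_force: [1.2, -0.5, -1.0]
opening: 0.214
```

Call:
carry_out:
  moves:
    - {"dx":0.0255,"dy":-0.033,"dz":0.02,"twist":0}
    - {"dx":0.0255,"dy":-0.033,"dz":0.05,"twist":0}
    - {"dx":0.0255,"dy":-0.033,"dz":0.075,"twist":0}
    - {"dx":0.0255,"dy":-0.033,"dz":0.08,"twist":0}
    - {"dx":0.0255,"dy":-0.033,"dz":0.08,"twist":0}

```text
t: 1.6
eef_pos: [484.9, -197.9, 108.7]
tcp_rot: [-3.141, 0.001, -0.023]
ft_force: [-0.2, -0.3, 0.8]
opening: 0.009
```

Call:
carry_out:
  moves:
    - {"dx":0,"dy":0,"dz":0.004,"twist":0}
    - {"dx":0,"dy":0,"dz":0.008,"twist":0}
    - {"dx":0,"dy":0,"dz":0.011,"twist":0}
    - {"dx":0,"dy":0,"dz":0.013,"twist":0}
    - {"dx":0,"dy":0,"dz":0.014,"twist":0}

```text
t: 2.1
eef_pos: [485.1, -198.0, 95.0]
tcp_rot: [3.141, -0.0, -0.023]
ft_force: [-0.8, -0.0, 0.2]
opening: 0.007
```

Call:
carry_out:
  moves:
    - {"dx":0,"dy":0,"dz":0.0005,"twist":0}
    - {"dx":0,"dy":0,"dz":0.001,"twist":0}
    - {"dx":0,"dy":0,"dz":0.0015,"twist":0}
    - {"dx":0,"dy":0,"dz":0.002,"twist":0}
    - {"dx":0,"dy":0,"dz":0.002,"twist":0}

```text
t: 2.6
eef_pos: [485.1, -197.9, 93.0]
tcp_rot: [3.142, 0.0, -0.023]
ft_force: [-0.3, 0.1, 0.8]
opening: 0.007
```

Call:
carry_out:
  moves:
    - {"dx":0,"dy":0,"dz":0.0005,"twist":0}
    - {"dx":0,"dy":0,"dz":0.001,"twist":0}
    - {"dx":0,"dy":0,"dz":0.0015,"twist":0}
    - {"dx":0,"dy":0,"dz":0.002,"twist":0}
    - {"dx":0,"dy":0,"dz":0.002,"twist":0}

```text
t: 3.1
eef_pos: [485.1, -197.9, 90.9]
tcp_rot: [3.142, 0.0, -0.023]
ft_force: [0.1, 0.8, 0.6]
opening: 0.0
```

Call:
carry_out:
  moves:
    - {"dx":0,"dy":0,"dz":0.0005,"twist":0}
    - {"dx":0,"dy":0,"dz":0.001,"twist":0}
    - {"dx":0,"dy":0,"dz":0.0015,"twist":0}
    - {"dx":0,"dy":0,"dz":0.002,"twist":0}
    - {"dx":0,"dy":0,"dz":0.002,"twist":0}

```text
t: 3.6
eef_pos: [485.1, -197.9, 89.0]
tcp_rot: [3.142, 0.0, -0.023]
ft_force: [0.0, -0.1, 0.3]
opening: 0.002
```

Call:
carry_out:
  moves:
    - {"dx":0,"dy":0,"dz":0.0005,"twist":0}
    - {"dx":0,"dy":0,"dz":0.001,"twist":0}
    - {"dx":0,"dy":0,"dz":0.0015,"twist":0}
    - {"dx":0,"dy":0,"dz":0.002,"twist":0}
    - {"dx":0,"dy":0,"dz":0.002,"twist":0}

```text
t: 4.1
eef_pos: [485.1, -197.9, 86.9]
tcp_rot: [3.142, 0.0, -0.023]
ft_force: [0.9, 0.1, 0.5]
opening: 0.006
```

Run:
```python
from cell import *
import cv2,numpy as np
s=state();print(s["eef_pos"],s["ft_force"],s["moment"])
p,d=read_camera("side");w,dw=read_camera("wrist")
a=cv2.resize(p[130:300,190:330],None,fx=3,fy=3,interpolation=cv2.INTER_CUBIC)
b=cv2.resize(w,(380,285)); b=cv2.copyMakeBorder(b,0,510-285,0,0,cv2.BORDER_CONSTANT)
cv2.imwrite("pics/c2.png",np.hstack([a,b])[:,:,::-1])
```

```text
[ 485.10279557 -197.87901713   86.94509665] [0.88273228 0.08452955 0.48902261] [-0.02923457  0.03652506  0.0706848 ]
```

View pics/c2.png

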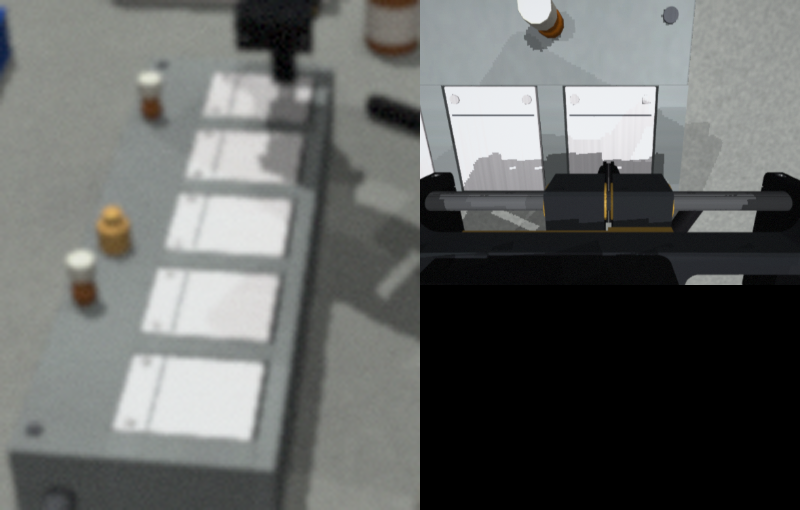

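The picture shows the shut fingers at the near edge of cover 5 (crop ~(285,75)), but I can't judge tilt by eye. I'll measure it from the wrist depth.

```bash
cat > tilt.py <<'E'
from cell import *
from h import *
def tilt(k):  # k=1..5: cover tilt (deg) from wrist depth, plus heights near hinge / near edge
    c=camera_info("wrist");p,d=read_camera("wrist")
    vv,uu=np.nonzero(d>0)
    X=np.stack([(uu-c["mtx"][0,2])/c["mtx"][0,0],(vv-c["mtx"][1,2])/c["mtx"][1,1],np.ones(len(uu))])*d[vv,uu]
    W=(c["R"].T@(X-c["t"][:,None])).T
    a=-.024; ex=np.array([np.cos(a),np.sin(a)]); ey=np.array([-ex[1],ex[0]])
    L=W[:,:2]-np.array([515.4,13.3]); x=L@ex-25; y=L@ey-(3-k)*106   # x from hinge
    for lo,hi in((5,22),(-15,-3),(-30,-15),(-45,-30),(-60,-45)):
        m=(x>lo)&(x<hi)&(abs(y)<36)&(abs(W[:,2]-85)<45); print(k,lo,hi,m.sum(),np.median(W[m,2]).round(1) if m.any() else None)
E
python3 -c "
from tilt import *
tilt(5);tilt(4)"
```

```text
5 5 22 3461 95.7
5 -15 -3 2207 95.6
5 -30 -15 2629 95.7
5 -45 -30 2701 95.7
5 -60 -45 1494 95.7
4 5 22 3448 95.7
4 -15 -3 2197 95.6
4 -30 -15 2636 95.7
4 -45 -30 2504 95.7
4 -60 -45 2321 95.7
```

Cover 5 is flush (95.7 all over), yet the TCP reads 86.9 with no force. I'll check where the fingertips really are.

Run:
```python
from cell import *
from h import *
print(state()["eef_pos"],state()["opening"],state()["ft_force"],state()["joints"])
for n in("wrist","side"):
    c=camera_info(n);p,d=read_camera(n)
    vv,uu=np.nonzero(d>0)
    X=np.stack([(uu-c["mtx"][0,2])/c["mtx"][0,0],(vv-c["mtx"][1,2])/c["mtx"][1,1],np.ones(len(uu))])*d[vv,uu]
    W=(c["R"].T@(X-c["t"][:,None])).T
    m=(abs(W[:,0]-485)<45)&(abs(W[:,1]+198)<45)&(W[:,2]>97)&(W[:,2]<200)
    Q=W[m];
    for z in range(97,160,6):
        s=(Q[:,2]>=z)&(Q[:,2]<z+6)
        if s.any(): print(n,z,s.sum(),Q[s].min(0).round(),Q[s].max(0).round())
    if n=="wrist": print(c["t"],(-c["R"].T@c["t"]).round(1)); cv2.imwrite("pics/w3.png",p[:,:,::-1])
    else: cv2.imwrite("pics/s3.png",cv2.resize(p[120:220,230:330],None,fx=5.5,fy=5.5,interpolation=cv2.INTER_CUBIC)[:,:,::-1])
```

```text
[ 485.15298088 -197.91940401   87.02308827] 0.005274389782388102 [-0.46891475  0.67021334  0.11014656] [-5.13407957e-01  4.84162740e-01  1.91334286e+00 -1.01989784e-04
  7.44036609e-01  1.08073206e+00]
wrist 97 161 [ 479. -243.   97.] [ 530. -154.   98.]
wrist 109 22 [ 495. -203.  113.] [ 497. -194.  115.]
wrist 115 54 [ 495. -203.  115.] [ 497. -194.  121.]
wrist 121 81 [ 495. -205.  121.] [ 497. -191.  127.]
wrist 127 107 [ 495. -206.  127.] [ 497. -191.  133.]
wrist 133 141 [ 495. -206.  133.] [ 497. -190.  139.]
wrist 139 69 [ 495. -206.  139.] [ 497. -191.  145.]
wrist 145 53 [ 494. -200.  145.] [ 497. -196.  151.]
wrist 151 50 [ 495. -200.  151.] [ 497. -196.  157.]
wrist 157 40 [ 494. -200.  157.] [ 497. -197.  163.]
[-186.27673934  470.54309041  416.83222561] [ 556.6 -199.6  283.3]
side 97 2 [ 476. -181.   97.] [ 496. -158.   99.]
side 109 11 [ 473. -196.  110.] [ 491. -189.  115.]
side 115 12 [ 473. -193.  115.] [ 494. -189.  120.]
side 121 13 [ 473. -192.  121.] [ 493. -185.  127.]
side 127 11 [ 476. -193.  127.] [ 493. -183.  131.]
side 133 17 [ 473. -192.  133.] [ 493. -184.  138.]
side 139 13 [ 473. -191.  139.] [ 493. -185.  145.]
side 145 9 [ 473. -188.  145.] [ 493. -184.  149.]
```

View pics/s3.png

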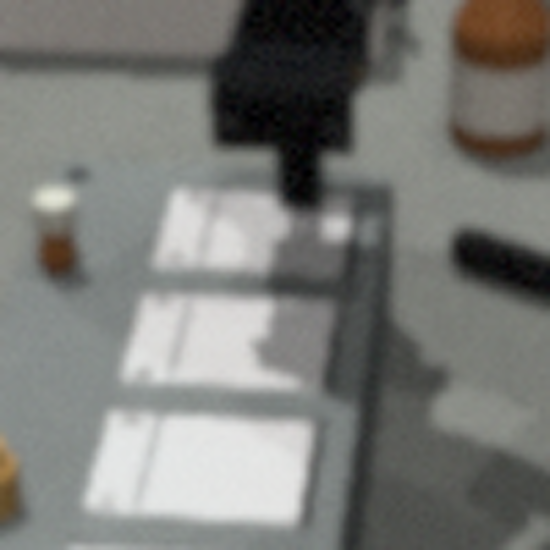

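Both cameras put the fingertips at z≈111, so they sit about 24 mm above the reported TCP. x and y are as expected. Contact should come at a TCP z of about 71. I'll keep descending on force.

Call:
carry_out:
  moves:
    - {"dx":0,"dy":0,"dz":0.004,"twist":0}
    - {"dx":0,"dy":0,"dz":0.008,"twist":0}
    - {"dx":0,"dy":0,"dz":0.01,"twist":0}
    - {"dx":0,"dy":0,"dz":0.012,"twist":0}
    - {"dx":0,"dy":0,"dz":0.012,"twist":0}

```text
t: 4.9
eef_pos: [485.0, -197.8, 74.7]
tcp_rot: [-3.141, 0.001, -0.023]
ft_force: [-0.1, -0.1, -0.2]
opening: 0.004
```

Call:
carry_out:
  moves:
    - {"dx":0,"dy":0,"dz":0.0005,"twist":0}
    - {"dx":0,"dy":0,"dz":0.001,"twist":0}
    - {"dx":0,"dy":0,"dz":0.0015,"twist":0}
    - {"dx":0,"dy":0,"dz":0.002,"twist":0}

```text
t: 5.3
eef_pos: [485.2, -197.9, 73.1]
tcp_rot: [3.141, -0.0, -0.023]
ft_force: [0.1, 0.4, 0.7]
opening: 0.003
```

Call:
carry_out:
  moves:
    - {"dx":0,"dy":0,"dz":0.0005,"twist":0}
    - {"dx":0,"dy":0,"dz":0.001,"twist":0}
    - {"dx":0,"dy":0,"dz":0.0015,"twist":0}
    - {"dx":0,"dy":0,"dz":0.002,"twist":0}

```text
t: 5.7
eef_pos: [485.2, -197.9, 71.0]
tcp_rot: [3.141, -0.0, -0.023]
ft_force: [-0.3, -0.3, 0.6]
opening: 0.005
```

Call:
carry_out:
  moves:
    - {"dx":0,"dy":0,"dz":0.0005,"twist":0}
    - {"dx":0,"dy":0,"dz":0.001,"twist":0}
    - {"dx":0,"dy":0,"dz":0.0015,"twist":0}
    - {"dx":0,"dy":0,"dz":0.002,"twist":0}

```text
t: 6.1
eef_pos: [485.2, -197.9, 69.2]
tcp_rot: [3.141, -0.0, -0.023]
ft_force: [-2.3, 0.7, 7.1]
opening: 0.004
```

Call:
carry_out:
  moves:
    - {"dx":0,"dy":0,"dz":0.0005,"twist":0}
    - {"dx":0,"dy":0,"dz":0.001,"twist":0}
    - {"dx":0,"dy":0,"dz":0.001,"twist":0}

```text
t: 6.4
eef_pos: [485.2, -197.9, 68.7]
tcp_rot: [3.141, -0.0, -0.023]
ft_force: [-2.2, 1.3, 9.3]
opening: 0.007
```

```bash
python3 -c "
from tilt import *
print(state()['ft_force'],state()['eef_pos']);tilt(5)"
```

```text
[-2.22020981  1.25086046  9.28862222] [ 485.17689436 -197.93697278   68.68917302]
5 5 22 4239 96.0
5 -15 -3 2686 95.5
5 -30 -15 3142 95.3
5 -45 -30 3258 95.1
5 -60 -45 685 94.6
```

Cover 5 is latched: 9.3 N with about 1 mm of give at 1.5 mm travel. Contact is at TCP z≈70. Next is cover 4.

Call:
carry_out:
  moves:
    - {"dx":0,"dy":0,"dz":-0.014,"twist":0}
    - {"dx":0,"dy":-0.04,"dz":-0.014,"twist":0}
    - {"dx":0,"dy":-0.08,"dz":-0.014,"twist":0}
    - {"dx":0,"dy":-0.106,"dz":-0.014,"twist":0}
    - {"dx":0,"dy":-0.106,"dz":-0.006,"twist":0}

```text
t: 6.95
eef_pos: [487.8, -89.7, 74.6]
tcp_rot: [3.141, -0.001, -0.02]
ft_force: [-0.9, -0.2, -0.2]
opening: 0.001
```

Call:
carry_out:
  moves:
    - {"dx":0,"dy":0,"dz":0.002,"twist":0}
    - {"dx":0,"dy":0,"dz":0.003,"twist":0}
    - {"dx":0,"dy":0,"dz":0.004,"twist":0}
    - {"dx":0,"dy":0,"dz":0.005,"twist":0}
    - {"dx":0,"dy":0,"dz":0.005,"twist":0}

```text
t: 7.45
eef_pos: [487.7, -92.8, 69.2]
tcp_rot: [3.141, -0.0, -0.024]
ft_force: [-1.0, -1.2, 2.5]
opening: 0.004
```

Call:
carry_out:
  moves:
    - {"dx":0,"dy":0,"dz":0.0005,"twist":0}
    - {"dx":0,"dy":0,"dz":0.001,"twist":0}
    - {"dx":0,"dy":0,"dz":0.001,"twist":0}

```text
t: 7.75
eef_pos: [487.7, -92.7, 68.7]
tcp_rot: [3.141, -0.001, -0.024]
ft_force: [-3.9, -4.2, 8.7]
opening: 0.008
```

Cover 4 is latched too (8.7 N). Next is cover 3.

Call:
carry_out:
  moves:
    - {"dx":0,"dy":0,"dz":-0.014,"twist":0}
    - {"dx":0,"dy":-0.04,"dz":-0.014,"twist":0}
    - {"dx":0,"dy":-0.08,"dz":-0.014,"twist":0}
    - {"dx":0,"dy":-0.106,"dz":-0.014,"twist":0}
    - {"dx":0,"dy":-0.106,"dz":-0.009,"twist":0}

```text
t: 8.25
eef_pos: [490.2, 16.2, 77.3]
tcp_rot: [-3.142, -0.001, -0.021]
ft_force: [0.2, -0.5, 0.0]
opening: 0.005
```

Call:
carry_out:
  moves:
    - {"dx":0,"dy":0,"dz":0.003,"twist":0}
    - {"dx":0,"dy":0,"dz":0.006,"twist":0}
    - {"dx":0,"dy":0,"dz":0.007,"twist":0}
    - {"dx":0,"dy":0,"dz":0.008,"twist":0}
    - {"dx":0,"dy":0,"dz":0.008,"twist":0}

```text
t: 8.75
eef_pos: [490.0, 13.2, 69.1]
tcp_rot: [3.141, 0.0, -0.024]
ft_force: [-1.5, -2.1, 2.6]
opening: 0.008
```

Call:
carry_out:
  moves:
    - {"dx":0,"dy":0,"dz":0.0005,"twist":0}
    - {"dx":0,"dy":0,"dz":0.001,"twist":0}
    - {"dx":0,"dy":0,"dz":0.001,"twist":0}

```text
t: 9.05
eef_pos: [490.1, 13.3, 68.6]
tcp_rot: [3.141, -0.0, -0.024]
ft_force: [-3.1, -4.1, 10.0]
opening: 0.004
```

Cover 3 is latched (10 N). Next is cover 2.

Call:
carry_out:
  moves:
    - {"dx":0,"dy":0,"dz":-0.014,"twist":0}
    - {"dx":0,"dy":-0.04,"dz":-0.014,"twist":0}
    - {"dx":0,"dy":-0.08,"dz":-0.014,"twist":0}
    - {"dx":0,"dy":-0.106,"dz":-0.014,"twist":0}
    - {"dx":0,"dy":-0.106,"dz":-0.009,"twist":0}

```text
t: 9.55
eef_pos: [492.9, 122.1, 77.3]
tcp_rot: [-3.141, -0.001, -0.021]
ft_force: [0.1, -0.5, 0.2]
opening: 0.006
```

Call:
carry_out:
  moves:
    - {"dx":0,"dy":0,"dz":0.003,"twist":0}
    - {"dx":0,"dy":0,"dz":0.006,"twist":0}
    - {"dx":0,"dy":0,"dz":0.007,"twist":0}
    - {"dx":0,"dy":0,"dz":0.008,"twist":0}
    - {"dx":0,"dy":0,"dz":0.008,"twist":0}

```text
t: 10.05
eef_pos: [492.5, 119.1, 69.2]
tcp_rot: [3.141, 0.0, -0.024]
ft_force: [-0.5, -2.3, 4.1]
opening: 0.008
```

Call:
carry_out:
  moves:
    - {"dx":0,"dy":0,"dz":0.0005,"twist":0}
    - {"dx":0,"dy":0,"dz":0.001,"twist":0}
    - {"dx":0,"dy":0,"dz":0.001,"twist":0}

```text
t: 10.35
eef_pos: [492.5, 119.2, 68.6]
tcp_rot: [3.141, -0.0, -0.024]
ft_force: [-3.2, -4.4, 10.1]
opening: 0.001
```

Cover 2 is latched (10 N). Cover 1 is next and still has to be felt.

Call:
carry_out:
  moves:
    - {"dx":0,"dy":0,"dz":-0.014,"twist":0}
    - {"dx":0,"dy":-0.04,"dz":-0.014,"twist":0}
    - {"dx":0,"dy":-0.08,"dz":-0.014,"twist":0}
    - {"dx":0,"dy":-0.106,"dz":-0.014,"twist":0}
    - {"dx":0,"dy":-0.106,"dz":-0.009,"twist":0}

```text
t: 10.85
eef_pos: [495.4, 228.3, 77.3]
tcp_rot: [-3.141, -0.002, -0.021]
ft_force: [1.2, 0.4, 0.0]
opening: 0.005
```

Call:
carry_out:
  moves:
    - {"dx":0,"dy":0,"dz":0.003,"twist":0}
    - {"dx":0,"dy":0,"dz":0.006,"twist":0}
    - {"dx":0,"dy":0,"dz":0.007,"twist":0}
    - {"dx":0,"dy":0,"dz":0.008,"twist":0}
    - {"dx":0,"dy":0,"dz":0.008,"twist":0}

```text
t: 11.35
eef_pos: [495.2, 225.4, 69.0]
tcp_rot: [3.142, -0.0, -0.024]
ft_force: [0.3, 0.9, 0.5]
opening: 0.006
```

Call:
carry_out:
  moves:
    - {"dx":0,"dy":0,"dz":0.0005,"twist":0}
    - {"dx":0,"dy":0,"dz":0.001,"twist":0}
    - {"dx":0,"dy":0,"dz":0.001,"twist":0}

```text
t: 11.65
eef_pos: [495.2, 225.9, 68.1]
tcp_rot: [3.142, -0.0, -0.023]
ft_force: [0.8, -1.9, 1.4]
opening: 0.005
```

Cover 1 shows only 1.4 N, so I'll press a little further to confirm.

Call:
carry_out:
  moves:
    - {"dx":0,"dy":0,"dz":0.001,"twist":0}
    - {"dx":0,"dy":0,"dz":0.002,"twist":0}
    - {"dx":0,"dy":0,"dz":0.003,"twist":0}
    - {"dx":0,"dy":0,"dz":0.004,"twist":0}
    - {"dx":0,"dy":0,"dz":0.005,"twist":0}

```text
t: 12.15
eef_pos: [495.1, 226.0, 62.9]
tcp_rot: [-3.142, -0.0, -0.023]
ft_force: [1.0, -1.1, 2.6]
opening: 0.003
```

```bash
python3 -c "
from tilt import *
print(state()['ft_force'],state()['eef_pos']);tilt(1)"
```

```text
[ 0.95217641 -1.09442902  2.63143362] [495.14537376 226.03037366  62.91673008]
1 5 22 4701 98.4
1 -15 -3 2743 94.4
1 -30 -15 3131 92.1
1 -45 -30 3179 89.8
1 -60 -45 757 87.6
```

Cover 1 rocks: 2.6 N and a tilt of about 9°. Because the fingertips are effectively shorter, I'll check the clearance of the gripper block above them before going deep.

Run:
```python
from cell import *
from h import *
c=camera_info("side");p,d=read_camera("side")
vv,uu=np.nonzero(d>0)
X=np.stack([(uu-c["mtx"][0,2])/c["mtx"][0,0],(vv-c["mtx"][1,2])/c["mtx"][1,1],np.ones(len(uu))])*d[vv,uu]
W=(c["R"].T@(X-c["t"][:,None])).T
m=(abs(W[:,0]-495)<60)&(abs(W[:,1]-226)<110)&(W[:,2]>98)&(W[:,2]<220)
Q=W[m]
for z in range(98,200,5):
    s=(Q[:,2]>=z)&(Q[:,2]<z+5)
    if s.any(): print(z,s.sum(),np.percentile(Q[s],2,axis=0).round(),np.percentile(Q[s],98,axis=0).round())
cv2.imwrite("pics/s4.png",cv2.resize(p[170:310,190:330],None,fx=4.2,fy=4.2,interpolation=cv2.INTER_CUBIC)[:,:,::-1])
```

```text
98 4 [549. 228.  98.] [554. 257.  98.]
163 28 [460. 153. 165.] [527. 311. 168.]
168 72 [459. 154. 168.] [529. 312. 173.]
173 88 [459. 154. 173.] [528. 312. 178.]
178 122 [459. 153. 178.] [528. 312. 183.]
183 66 [459. 153. 183.] [528. 311. 188.]
188 134 [459. 157. 188.] [528. 317. 193.]
193 54 [462. 314. 193.] [529. 318. 198.]
198 86 [460. 164. 198.] [527. 319. 203.]
```

View pics/s4.png

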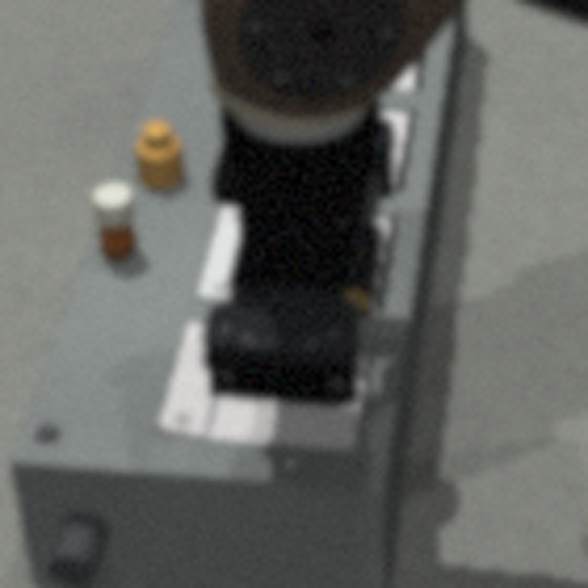

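The gripper body's underside is about 100 mm above the TCP (z≈163 now), so there is room. Pushing down 34 mm.

Call:
carry_out:
  moves:
    - {"dx":0,"dy":0,"dz":0.004,"twist":0}
    - {"dx":0,"dy":0,"dz":0.008,"twist":0}
    - {"dx":0,"dy":0,"dz":0.012,"twist":0}
    - {"dx":0,"dy":0,"dz":0.016,"twist":0}
    - {"dx":0,"dy":0,"dz":0.02,"twist":0}

```text
t: 12.75
eef_pos: [494.8, 226.0, 42.5]
tcp_rot: [3.141, 0.0, -0.023]
ft_force: [-0.9, -0.6, 2.5]
opening: 0.008
```

Call:
carry_out:
  moves:
    - {"dx":0,"dy":0,"dz":0.004,"twist":0}
    - {"dx":0,"dy":0,"dz":0.008,"twist":0}
    - {"dx":0,"dy":0,"dz":0.011,"twist":0}
    - {"dx":0,"dy":0,"dz":0.014,"twist":0}
    - {"dx":0,"dy":0,"dz":0.014,"twist":0}

```text
t: 13.25
eef_pos: [494.7, 225.9, 28.5]
tcp_rot: [3.141, 0.001, -0.023]
ft_force: [-0.4, 0.8, 0.5]
opening: 0.003
```

```bash
python3 -c "
from tilt import *
print(state()['ft_force'],state()['eef_pos']);tilt(1)"
```

```text
[-0.38585628  0.84305122  0.5003495 ] [494.69449759 225.87089402  28.50849952]
1 5 22 6198 110.4
1 -15 -3 3052 88.9
1 -30 -15 2697 74.1
1 -45 -30 2424 60.0
1 -60 -45 697 45.5
```

The tilt is about 44°. I'll go 5 mm deeper for margin, then withdraw straight up.

Call:
carry_out:
  moves:
    - {"dx":0,"dy":0,"dz":0.002,"twist":0}
    - {"dx":0,"dy":0,"dz":0.004,"twist":0}
    - {"dx":0,"dy":0,"dz":0.005,"twist":0}
    - {"dx":0,"dy":0,"dz":0.005,"twist":0}

```text
t: 13.7
eef_pos: [494.9, 226.0, 23.9]
tcp_rot: [3.141, 0.0, -0.023]
ft_force: [-0.4, -1.0, 1.3]
opening: 0.004
```

Call:
carry_out:
  moves:
    - {"dx":0,"dy":0,"dz":-0.015,"twist":0}
    - {"dx":0,"dy":0,"dz":-0.04,"twist":0}
    - {"dx":0,"dy":0,"dz":-0.08,"twist":0}
    - {"dx":0,"dy":0,"dz":-0.12,"twist":0}
    - {"dx":0,"dy":0,"dz":-0.14,"twist":0}

```text
t: 14.2
eef_pos: [495.7, 226.2, 167.1]
tcp_rot: [-3.141, -0.003, -0.023]
ft_force: [0.9, 0.6, -1.0]
opening: 0.004
```

Call:
carry_out:
  moves:
    - {"dx":0,"dy":0,"dz":-0.01,"twist":0}
    - {"dx":0,"dy":0,"dz":-0.02,"twist":0}
    - {"dx":0,"dy":0,"dz":-0.02,"twist":0}
    - {"dx":0,"dy":0,"dz":-0.02,"twist":0}

```text
t: 14.6
eef_pos: [494.7, 225.8, 183.0]
tcp_rot: [3.141, 0.001, -0.023]
ft_force: [-0.3, -0.1, 0.0]
opening: 0.005
```

```bash
python3 -c "
from tilt import *
print(state()['ft_force'],state()['eef_pos'],state()['qvel']);tilt(1);tilt(2)
p,d=read_camera('side');cv2.imwrite('pics/f.png',p[:,:,::-1])"
```

```text
[-0.33266821 -0.13491464  0.01577757] [494.6688419  225.8476162  183.01872448] [ 0.00136544  0.00737428  0.00363954 -0.00151745 -0.00034322  0.00021149]
1 5 22 1086 111.5
1 -15 -3 834 87.9
1 -30 -15 850 71.8
1 -45 -30 727 52.9
1 -60 -45 100 41.6
2 5 22 1587 95.8
2 -15 -3 1019 95.6
2 -30 -15 1231 95.6
2 -45 -30 1171 95.5
2 -60 -45 1128 95.4
```

View pics/f.png

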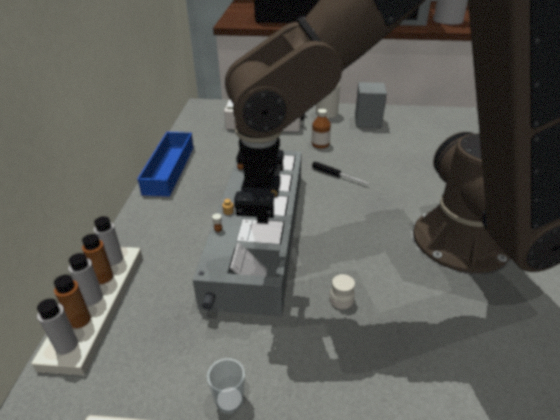

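Cover 1 stands open at about 47° (seen at (243,260)) with the arm clear above it. The vial, weight, jar, beaker, bottle and driver show at the same pixels as before. Handing in.

```bash
python3 -c "
from cell import *
print(job_done())"
```

```text
the job is handed in; nothing more can be done
None
```

Cover 1 (hatch1) was the unlatched one. I left it standing about 47° open, by wrist depth measured after the arm had withdrawn, and handed the job in at about 15 s.

- **Search:** I pressed the covers in order from 5 to 1. Covers 5, 4, 3 and 2 pushed back with about 9–10 N after 1–2 mm, so I treated them as latched and pressed no harder. Cover 1 gave way at about 2.6 N.
- **Last checks:** Cover 2 measured flush. I did not re-measure covers 3–5 after pressing them. The tool force was about 0, and the TCP was 183 mm above the bench, clear of everything. In the final side picture the labware looked to be where it started, but I judged that by eye. The second vial on the ledge was not checked, because the arm hid that part of the view.
- **Disagreement:** The fingertips turned out to be about 25 mm above the reported TCP. The first press on cover 5 therefore stopped in the air. I found the real tip height with the cameras and allowed for it from then on.

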